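# Lower the slide warmer's cover

### The arm

A 6-joint arm with a two-finger parallel gripper is mounted at the origin on the work surface. World frame = base frame: x ahead of the robot, y to its left, z up, the work surface at z = 0. Lengths are in m, angles in rad, forces in N, time in s.
With the tool pointing down it reaches from about 0.35 to 0.925 m from the base axis. Payload 6.4 kg.
Tool frame: the origin (TCP) lies on the centre line of the jaws, within the pads' length; the fingertips stand 17 mm ahead of it and the grasp point (between the pads) lies 2 mm behind it; z points along the fingers, y is the line along which they close (so a half turn about z gives the same grasp; the last joint's range is limited). The gripper opens to 94 mm and grips with 3 to 60 N. Pads are 16 mm wide; open, the fingers measure 119 mm over their backs; the gripper's body (75 mm by 177 mm) begins 78 mm behind the grasp point.
Start: joints at [0.972, 0.245, 1.558, -0, 1.339, -0.174], TCP at [0.268, 0.592, 0.222] pointing down, gripper open.
Joint ranges: [-3.13, 3.13], [-1.02, 2.26], [0.13, 2.54], [-0.95, 4.09], [0.21, 2.88], [-2.74, 2.74]. Speed limits (rad/s): [2.57, 2.57, 3.14, 3.14, 3.14, 3.14].

### API

Orientations are given as a rotation vector (axis times angle).
In Python, from plant import bot, read_camera, camera_params, workorder, finder gives the robot as it stands. The module is installed in compiled form; this text tells all that it offers.
- The arm moves only by the tool arm_command, never from a script. Its argument "series" is a list that holds one entry, the list of rows, each a list of 6 numbers: the shift along the tool's x, y, z as a fraction of full scale, then the turn, a rotation vector about the tool's x, y, z as a fraction of full scale. In form: [[[x, y, z, rx, ry, rz], ...]]. A call has 1 to 10 rows; each row shifts and turns the commanded pose from where the row before left it, along the tool's axes as they then stand; what a row does not reach is not made up. Full scale, the value 1, is 50 cm for a shift and pi/4 rad for a turn. A row lasts 1/12 s, in which the tool goes at most 41.7 mm and 7.16 degrees, less where a joint would pass 70% of its speed; a pose out of reach is approached as far as the arm can. A call with a number of a shift or a turn outside -1 to 1 is refused whole. A call with a gripper value outside its range is refused whole. "jaw" is the opening, from -1 (shut) to 1 (fully open), set as the call begins (left out, the last holds). The fingers move at their own pace and stop on an object; the grip force is fixed at half the most. Time passes only in rows, so rows that do not move let the fingers close. It gives the time, the measured TCP pose, the force, the opening and the grip force at its end, in the units of the state.
- bot.read_state(): the state, without advancing time (a new reading comes with each control period).
- read_camera(name): name is "side" or "top" or "wrist"; returns the picture (400x640x3 uint8, red, green, blue); there is no depth.
- camera_params(name): a dict with "fx", "fy", "cx", "cy" (pixels), "R" (3x3) and "t" (3): a world point X has camera coordinates R X + t. Camera axes: x right, y down, z forward; pixel columns grow to the right and rows downward; lengths in m; the calibration is good to about 2 mm. A picture is of the moment at which its call begins: read the wrist's pose just before it. camera_params takes no time and is no camera call; for the wrist camera it gives the pose at the moment of the call.
- workorder.sign_off(): hands the job in; it is judged then, once.
Trained networks look in the newest picture that a camera, given by its name, has taken for a name from the list of things; names that differ only in an ending like _2 or _b are one class to them, and where a whole thing is asked for, a point or a joint stands for the part that bears it (a point fixed in the world has none). Each returns a list of dicts, best first, with "confidence" (0 to 1); they miss things now and then, are a little off and sometimes report something else, mostly with a low value. They report only what shows in the picture. A call takes as long as a camera call.
- finder.look_for(camera, label): "xy" ([column, row] as shares, 0 to 1, of the picture: columns of its width, rows of its height, amid what is visible of it).
- finder.trace(camera, label): "region" (400x640 bool, what is visible of it) and "xy" ([column, row] as shares, 0 to 1, of the picture: columns of its width, rows of its height, amid what is visible of it).
- finder.tip_of(camera, label): "xy" ([column, row] as shares, 0 to 1, of the picture: columns of its width, rows of its height: a listed point, or the origin of a listed thing).
The state is a dict: "t": time; "joint_positions": joint angles; "joint_velocities": joint speeds; "tau": joint torques, N m; "tcp_pos": TCP position; "tcp_rot": TCP orientation; "contact_force": force on the tool from outside, world axes, zero at the start; "moment": the same for the moment, N m; "gripper_width": opening from 0.0 (shut) to 1.0 (fully open); "grip_force": force on a finger pad.
Only numpy, scipy, OpenCV 4.12 (cv2) and the standard library are available. Lean on these libraries where they do the work, as an engineer would, in place of code of your own. Each camera call takes 0.05 s, during which the arm holds its last target. There are 200 camera calls.

### The job

Close the slide warmer without jolting the slides: tip its open cover forward until it starts to fall, catch it on a finger while it is still steep, and lower it on that finger, slowly and all the way, until it is fully shut - it must not drop or slam, not even the last bit. Push and support the cover gently, never pinch or grip it, and leave the other things on the bench where they are. Finish clear of everything.

Things in the scene. Friction and masses are not known exactly. Their poses are not given: they have to be found in the camera images.
- warmer: White bench slide warmer, fixed to the bench, 160 (x) x 220 (y) x 90 mm high with a sunken plate of glass slides under its cover. Origin: centre of the underside (housing spans x -65 to +95, y +-110 mm). x points from its front (display, buttons; roughly facing the robot) to its back (hinge), z up.
- cover (a joint): Cover angle, rad: 0 shut (level), 1.57 upright, 1.75 stop leaning back. It starts open, leaning slightly back (1.6 to 1.75), and stays or sinks back to the stop: the hinge has slight friction and damping. Pushed forward to about 1.4 it goes on falling by itself, gathering speed to 1.3-2 rad/s if not caught (1 to 2 s from 1.4 down to 0.7). Mass about 0.3 kg; at the lip it weighs 1 to 2 N.
- hinge (a point): Middle of the hinge axis, at x = +70, y = 0, z = 92 mm of the warmer; the axis runs along the warmer's y. The cover (grey skin, aluminium underside) is a flat sheet 190 mm wide, 9 mm thick; it reaches 165 mm from the axis, the last 30 mm being a lip 120 mm wide. Its underside plane passes through the axis.
- lip (a point): Middle of the cover's free edge, on its underside, 165 mm from the hinge axis. At joint angle q it is 165*cos(q) mm from the axis towards the warmer's front and 165*sin(q) mm above it. Shut, the lip stands out 30 mm in front of the housing at a height of 92 mm, so a slanting finger can stay under it to the very end.
- reagent_bottle: Amber bottle with a blue cap, 56 mm across, 115 mm high, loose, beside the warmer. Origin: centre of its underside. Leave alone.
- slide_box: Closed slide box, blue with white top, 87 x 62 x 38 mm, loose, beside the warmer. Origin: centre of its underside. Leave alone.
- staining_jar: Open white staining jar, 60 mm across, 85 mm high, loose, beside the warmer. Origin: centre of its underside. Leave alone.

How it is judged:
On the way:
1. the falling cover is caught on a finger while still well open (0.4 to 1.25 rad, touched on its underside, slower than 0.7 rad/s) (value of joint cover between 0.4 and 1.25 rad and (contact force between the fingers and cover_c0 above 0.2 N or contact force between the fingers and cover_c1 above 0.2 N) and velocity of joint cover between -0.7 and 0.7 rad/s), for 0.2 s.
At the end, for the whole second after the job is handed in: The cover is fully shut (within 0.02 rad, 3 mm at the lip) and at rest, and the bottle, slide box and jar are within 15 mm of where they stood (value of joint cover below 0.02 rad and velocity of joint cover between -0.05 and 0.05 rad/s and distance of each of reagent_bottle, slide_box, staining_jar from where it was at the start of the episode below 0.015 m); the robot touches nothing.
It fails at once if the cover drops: faster than 0.9 rad/s in the lower part of its swing (below 0.55 rad) (value of joint cover below 0.55 rad and velocity of joint cover below -0.9 rad/s).
It fails at once if the cover is pinched: pressed on its upper and its under side at once, over 1 N each ((contact force between the fingers and cover_c0 above 1 N or contact force between the fingers and cover_c1 above 1 N) and (contact force between the fingers and cover_c2 above 1 N or contact force between the fingers and cover_c3 above 1 N)).
It fails at once if the cover is forced: over 20 N (contact force between the fingers and cover_c0 above 20 N or contact force between the fingers and cover_c1 above 20 N or contact force between the fingers and cover_c2 above 20 N or contact force between the fingers and cover_c3 above 20 N).
It fails at once if a bystander is shoved, tipped or lifted (distance of any of reagent_bottle, slide_box, staining_jar from where it was at the start of the episode above 0.02 m or angle between any of reagent_bottle, slide_box, staining_jar's own z axis and vertical above 0.3 rad).
It also fails if it takes over 54 s, if anything falls off the work surface, if the arm or the gripper's body presses on something with over 40 N, if the wrist force passes 120 N, or if a joint passes its speed limit or range.

## Working session

There is one attempt and no reset: what is moved stays moved. The work goes in short steps, Python scripts to look and compute and a tool call to move; the robot and the scene stay as the last step left them, time stands still between calls to the robot, and variables do not carry over. Pictures are saved under pics/ and viewed, at most 10 in all, crops included, and the job is handed in when it is done.

Besides the shell and the picture viewer there is one more tool, called as name(argument=value, ...), one argument or row to a line, values as JSON. arm_command: Moves the arm, as the interface text tells. Shift numbers are shares of 50 cm and turn numbers shares of pi/4 rad, none past 1 either way. Its arguments: {"type":"object","properties":{"series":{"type":"array","items":{"type":"array","items":{"type":"array","items":{"type":"number"}}}},"jaw":{"type":"number"}},"required":["series"]}

```bash
mkdir -p pics; ls; python3 - <<'E'
from plant import bot, read_camera, camera_params, finder
import cv2,numpy as np
s=bot.read_state();print({k:np.round(v,3) for k,v in s.items()})
ims=[]
for c in ["side","top"]:
    im=read_camera(c);cv2.imwrite(f"pics/{c}0.png",im[:,:,::-1])
    p=camera_params(c);print(c,p)
    for l in ["warmer","hinge","lip","reagent_bottle","slide_box","staining_jar"]:
        print(l,[(np.round(np.array(d["xy"])*[640,400],1),round(d["confidence"],2)) for d in finder.tip_of(c,l)[:2]])
E
```

```text
pics
{'t': np.float64(0.0), 'joint_positions': array([ 0.972,  0.246,  1.559,  0.   ,  1.339, -0.174]), 'joint_velocities': array([-0.   , -0.001,  0.   , -0.001, -0.   ,  0.002]), 'tau': array([ 1.0000e-03, -4.1581e+01, -3.1462e+01,  6.9000e-02,  3.3000e-02,
       -0.0000e+00]), 'tcp_pos': array([0.268, 0.592, 0.221]), 'tcp_rot': array([-6.62e-01, -3.07e+00,  3.00e-03]), 'contact_force': array([ 0.456, -0.331,  0.196]), 'moment': array([0.018, 0.018, 0.002]), 'grip_force': np.float64(0.0), 'gripper_width': np.float64(0.998)}
side {'fx': 379.67276436519745, 'fy': 379.67276436519745, 'cx': 316.31619326824443, 'cy': 205.9115788503299, 'R': array([[-0.97959467, -0.20005777, -0.01926567],
       [-0.10972713,  0.61265917, -0.78269323],
       [ 0.16838715, -0.76460816, -0.62210942]]), 't': array([0.64658089, 0.13477716, 0.7965444 ])}
warmer [(array([375.7, 190.2]), 0.72), (array([343.5, 232.5]), 0.6)]
hinge [(array([311.5, 198.7]), 0.96)]
lip [(array([298.3, 132.7]), 0.56), (array([342.1, 233.1]), 0.23)]
reagent_bottle [(array([372.5, 189.2]), 0.78)]
slide_box [(array([313.5, 180.7]), 0.57)]
staining_jar [(array([345.2, 306.7]), 0.58)]
top {'fx': 412.43974081334943, 'fy': 412.43974081334943, 'cx': 325.114062564647, 'cy': 202.25279593209143, 'R': array([[ 0.00935513, -0.99944597,  0.03194104],
       [-0.99009537, -0.01373298, -0.13972317],
       [ 0.14008441, -0.03031755, -0.9896753 ]]), 't': array([0.01041546, 0.66069286, 0.79994835])}
warmer [(array([334.5, 234.2]), 0.73)]
hinge [(array([334.1, 195.1]), 0.8)]
lip [(array([344.4, 164.4]), 0.61)]
reagent_bottle [(array([418.9, 264.7]), 0.85)]
slide_box [(array([431.1, 184.2]), 0.88)]
staining_jar [(array([235.5, 249.8]), 0.74)]
```

View pics/side0.png

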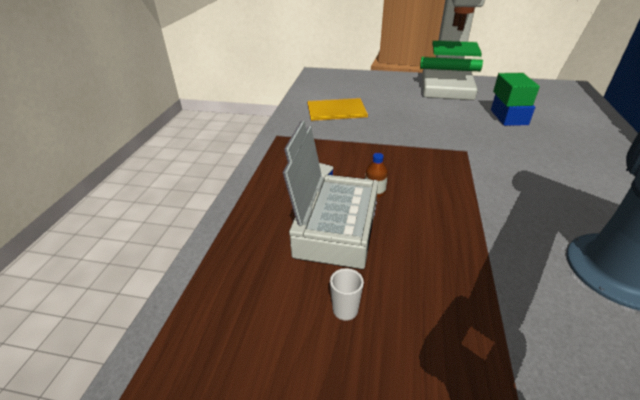

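View pics/top0.png

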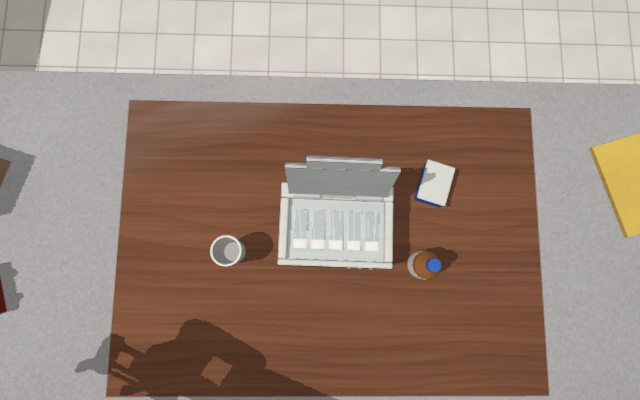

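```bash
cat > h.py <<'E'
from plant import camera_params
import numpy as np
def ray(c,px):
    p=camera_params(c);R=np.array(p["R"]);t=np.array(p["t"])
    d=R.T@np.array([(px[0]-p["cx"])/p["fx"],(px[1]-p["cy"])/p["fy"],1]);return -R.T@t,d
def atz(c,px,z):
    o,d=ray(c,px);return o+d*(z-o[2])/d[2]
def tri(*cp):
    A=np.zeros((3,3));b=np.zeros(3)
    for c,px in cp:
        o,d=ray(c,px);d=d/np.linalg.norm(d);M=np.eye(3)-np.outer(d,d);A+=M;b+=M@o
    return np.linalg.solve(A,b)
def proj(c,X):
    p=camera_params(c);q=np.array(p["R"])@X+np.array(p["t"]);return np.array([p["fx"]*q[0]/q[2]+p["cx"],p["fy"]*q[1]/q[2]+p["cy"]])
E
python3 - <<'E'
from h import *
print("hinge",tri(("side",(311.5,198.7)),("top",(334.1,195.1))))
print("lip",tri(("side",(298.3,132.7)),("top",(344.4,164.4))))
print("hinge z",atz("top",(334.1,195.1),.092),atz("side",(311.5,198.7),.092))
print("warmer",atz("top",(334.5,234.2),0))
for n,p in [("bottle",(418.9,264.7)),("box",(431.1,184.2)),("jar",(235.5,249.8))]: print(n,atz("top",p,0))
print("bottle side",atz("side",(372.5,189.2),0))
E
```

```text
hinge [0.66767468 0.00267954 0.10102279]
lip [ 0.69156911 -0.00478539  0.25758258]
hinge z [0.66834563 0.00212429 0.092     ] [ 0.67117884 -0.00888116  0.092     ]
warmer [ 0.59821032 -0.00410487  0.        ]
bottle [ 0.53521297 -0.18490624  0.        ]
box [ 0.71034964 -0.21587694  0.        ]
jar [0.56285502 0.2053848  0.        ]
bottle side [ 0.54340431 -0.19730247  0.        ]
```

The side view shows the open cover: lip near (300,130), hinge (297,220)–(315,185), jar at (346,293), bottle at (377,172). In the top view the lip edge runs (307,158)–(382,160), the front rim (278,264)–(392,267), and the box is at (436,184).

```bash
python3 - <<'E'
from h import *
P=lambda p,z:np.round(atz("top",p,z),4)
a,b=P((278,264),.09),P((392,267),.09);print("front rim",a,b,"yaw",np.arctan2(-(b-a)[0],-(b-a)[1])*-1, np.linalg.norm(a-b))
for z in (.24,.25,.26):
    a,b=P((307,158),z),P((382,160.5),z);print("lip",z,a,b,np.linalg.norm(a-b))
a,b=P((286,163),.225),P((399,168),.225);print("cover top corners",a,b,np.linalg.norm(a-b))
# side camera lip ends prediction
for q in (1.6,1.68,1.75):
    for y in (.06,-.06):
        X=np.array([.668-.165*np.cos(q),y,.092+.165*np.sin(q)]);print(q,y,X,proj("side",X),proj("top",X))
E
```

```text
front rim [0.5348 0.1077 0.09  ] [ 0.5311 -0.1097  0.09  ] yaw -0.017017676256489943 0.21743148346088245
lip 0.24 [0.7042 0.0537 0.24  ] [ 0.7021 -0.0668  0.24  ] 0.12051829736600164
lip 0.25 [0.7016 0.0535 0.25  ] [ 0.6996 -0.0651  0.25  ] 0.11861686220769796
lip 0.26 [0.6991 0.0534 0.26  ] [ 0.6972 -0.0634  0.26  ] 0.11681545274491728
cover top corners [0.699 0.088 0.225] [ 0.6937 -0.0973  0.225 ] 0.18537578051083156
1.6 0.06 [0.67281792 0.06       0.25692964] [300.43024193 150.16405306] [302.45916107 174.9870421 ]
1.6 -0.06 [ 0.67281792 -0.06        0.25692964] [313.71416566 121.5186532 ] [379.66742595 176.20073764]
1.68 0.06 [0.68598281 0.06       0.25601713] [293.57581412 149.99139024] [302.61678607 166.79722418]
1.68 -0.06 [ 0.68598281 -0.06        0.25601713] [307.60088506 121.46569697] [379.49504221 168.05197713]
1.75 0.06 [0.6974106  0.06       0.25435768] [287.70017218 150.2483177 ] [302.76458215 159.87902505]
1.75 -0.06 [ 0.6974106  -0.06        0.25435768] [302.34603843 121.79842945] [379.25708194 161.16635282]
```

arm_command(
  series=[
    [[0,0,-0.036,0,0,0.146],[0,0,-0.036,0,0,0.146],[0,0,-0.036,0,0,0.146],[0,0,-0.036,0,0,0.146],[0,0,-0.036,0,0,0.146],[0,0,-0.036,0,0,0.146],[0,0,-0.036,0,0,0.146],[0,0,-0.036,0,0,0.146],[0,0,-0.036,0,0,0.146],[0,0,-0.036,0,0,0.146]],
  ],
)

```text
t: 1.53
tcp_pos: [0.2678, 0.5922, 0.4034]
tcp_rot: [-2.228, -2.214, -0.0]
contact_force: [-1.3, -0.8, 0.5]
gripper_width: 1.002
grip_force: 0.0
```

arm_command(
  series=[
    [[-0.0595,0.0426,0,0,0,0],[-0.0595,0.0426,0,0,0,0],[-0.0595,0.0426,0,0,0,0],[-0.0595,0.0426,0,0,0,0],[-0.0595,0.0426,0,0,0,0],[-0.0595,0.0426,0,0,0,0],[-0.0595,0.0426,0,0,0,0],[-0.0595,0.0426,0,0,0,0],[-0.0595,0.0426,0,0,0,0],[-0.0595,0.0426,0,0,0,0]],
  ],
  jaw=0.3,
)

```text
t: 2.37
tcp_pos: [0.4814, 0.293, 0.4027]
tcp_rot: [2.222, 2.221, 0.001]
contact_force: [0.1, -0.1, -0.3]
gripper_width: 0.65
grip_force: 0.0
```

arm_command(
  series=[
    [[-0.0595,0.0426,0,0,0,0],[-0.0595,0.0426,0,0,0,0],[-0.0595,0.0426,0,0,0,0],[-0.0595,0.0426,0,0,0,0],[-0.0595,0.0426,0,0,0,0],[-0.0595,0.0426,0,0,0,0],[-0.0595,0.0426,0,0,0,0],[-0.0595,0.0426,0,0,0,0],[-0.0595,0.0426,0,0,0,0],[-0.0595,0.0426,0,0,0,0]],
  ],
)

```text
t: 3.2
tcp_pos: [0.6943, -0.0047, 0.4025]
tcp_rot: [2.222, 2.22, 0.0]
contact_force: [0.5, 0.1, -0.6]
gripper_width: 0.65
grip_force: 0.0
```

```bash
python3 - <<'E'
from plant import bot, read_camera, camera_params, finder
from h import *
import cv2
s=bot.read_state();print({k:np.round(v,3) for k,v in s.items()})
a=read_camera("wrist");b=read_camera("side")
p=camera_params("wrist");print("wristcam pos",-p["R"].T@p["t"],p["R"][2])
cv2.imwrite("pics/w1.png",np.hstack([a[:,:,::-1][::1,::1]]))
for q in(1.65,1.7,1.75):
  for y in(.057,-.063): print(q,y,proj("wrist",np.array([.668-.165*np.cos(q),y,.092+.165*np.sin(q)])))
print("hinge",proj("wrist",np.array([.668,-.003,.092])))
for l in("lip","hinge"):print(l,[(np.array(d["xy"])*[640,400],d["confidence"]) for d in finder.tip_of("wrist",l)[:2]])
E
```

```text
{'t': np.float64(3.2), 'joint_positions': array([-0.17 ,  0.271,  1.205,  0.   ,  1.665, -0.169]), 'joint_velocities': array([-0.462,  0.621, -0.737,  0.004,  0.111, -0.461]), 'tau': array([ 1.1970e+00, -4.7824e+01, -3.0906e+01, -8.0000e-03, -1.6000e-02,
        3.6400e-01]), 'tcp_pos': array([ 0.694, -0.005,  0.402]), 'tcp_rot': array([2.222, 2.22 , 0.   ]), 'contact_force': array([ 0.479,  0.133, -0.56 ]), 'moment': array([-0.064,  0.02 , -0.032]), 'grip_force': np.float64(0.0), 'gripper_width': np.float64(0.65)}
wristcam pos [0.69437923 0.06317031 0.56298311] [-0.00437965 -0.24042736 -0.97065725]
1.65 0.057 [312.72448433 131.78697723]
1.65 -0.063 [314.46502657 240.70271756]
1.7 0.057 [320.70317551 131.71779959]
1.7 -0.063 [321.73917028 240.37554547]
1.75 0.057 [328.58434324 131.64125354]
1.75 -0.063 [328.92732454 239.91237602]
hinge [309.67202513 167.46505541]
lip [(array([324.096, 192.4  ]), 0.59)]
hinge [(array([305.92, 171.8 ]), 0.59)]
```

View pics/w1.png

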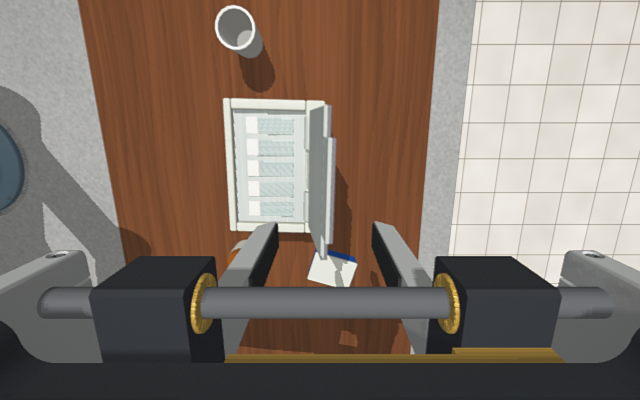

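The wrist view shows the lip edge running from (332,137) down to about (325,250), midway between the fingertips at (278,224) and (375,224), with clearance on both sides. I'll descend with the cover between the open fingers.

arm_command(
  series=[
    [[0,0,0.04,0,0,0],[0,0,0.04,0,0,0],[0,0,0.04,0,0,0],[0,0,0.04,0,0,0],[0,0,0.04,0,0,0],[0,0,0.04,0,0,0],[0,0,0.04,0,0,0],[0,0,0.04,0,0,0],[0,0,0.03,0,0,0],[0,0,0.01,0,0,0]],
  ],
)

```text
t: 4.23
tcp_pos: [0.6918, -0.0014, 0.2198]
tcp_rot: [-2.218, -2.22, 0.004]
contact_force: [0.5, 1.3, -0.5]
gripper_width: 0.647
grip_force: 0.0
```

arm_command(
  series=[
    [[0,-0.01,0,0,0,0],[0,-0.01,0,0,0,0],[0,-0.01,0,0,0,0],[0,-0.01,0,0,0,0],[0,-0.01,0,0,0,0],[0,-0.01,0,0,0,0],[0,0,0,0,0,0]],
  ],
)

```text
t: 4.82
tcp_pos: [0.6628, -0.003, 0.2231]
tcp_rot: [2.222, 2.22, 0.0]
contact_force: [0.4, 0.6, 0.1]
gripper_width: 0.649
grip_force: 0.1
```

```bash
python3 - <<'E'
from plant import bot, read_camera
import cv2
b=read_camera("side");cv2.imwrite("pics/s2.png",cv2.resize(b[80:280,200:440,::-1],None,fx=2.5,fy=2.5))
print(bot.read_state()["contact_force"])
E
```

```text
[-0.25391945 -0.27197923  0.37703008]
```

View pics/s2.png

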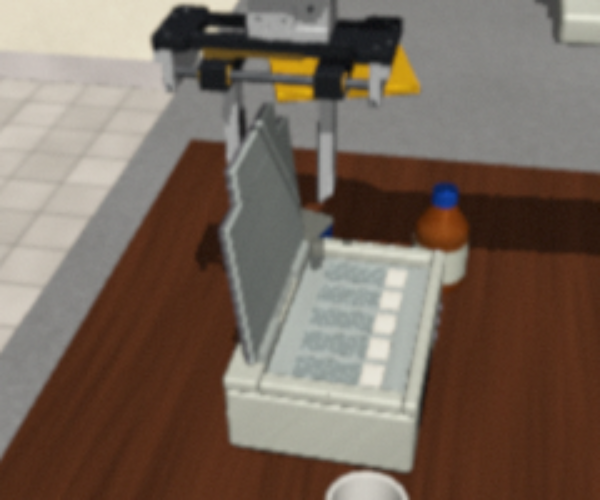

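The cover stands between the fingers, with the rear finger just reaching its skin and the front finger clear of the underside. I'll keep pushing forward gently.

arm_command(
  series=[
    [[0,-0.009,0,0,0,0],[0,-0.009,0,0,0,0],[0,-0.009,0,0,0,0],[0,-0.009,0,0,0,0],[0,-0.009,0,0,0,0],[0,-0.009,0,0,0,0],[0,-0.009,0,0,0,0],[0,-0.009,0,0,0,0],[0,-0.009,0,0,0,0],[0,-0.009,0,0,0,0]],
  ],
)

```text
t: 5.7
tcp_pos: [0.6178, -0.003, 0.2223]
tcp_rot: [-2.222, -2.22, 0.001]
contact_force: [0.6, 0.6, -0.4]
gripper_width: 0.646
grip_force: 0.1
```

arm_command(
  series=[
    [[0,0,0,0,0,0],[0,0,0,0,0,0],[0,0,0,0,0,0],[0,0,0,0,0,0],[0,0,0,0,0,0],[0,0,0,0,0,0],[0,0,0,0,0,0],[0,0,0,0,0,0]],
  ],
)

```text
t: 6.37
tcp_pos: [0.6184, -0.003, 0.2223]
tcp_rot: [-2.222, -2.22, 0.0]
contact_force: [0.1, -0.7, -0.0]
gripper_width: 0.651
grip_force: 0.3
```

```bash
python3 - <<'E'
from plant import bot, read_camera
import cv2
b=read_camera("side");cv2.imwrite("pics/s3.png",cv2.resize(b[80:280,200:440,::-1],None,fx=2.5,fy=2.5))
print(bot.read_state()["contact_force"])
E
```

```text
[0.29093184 0.3676822  0.34230989]
```

View pics/s3.png

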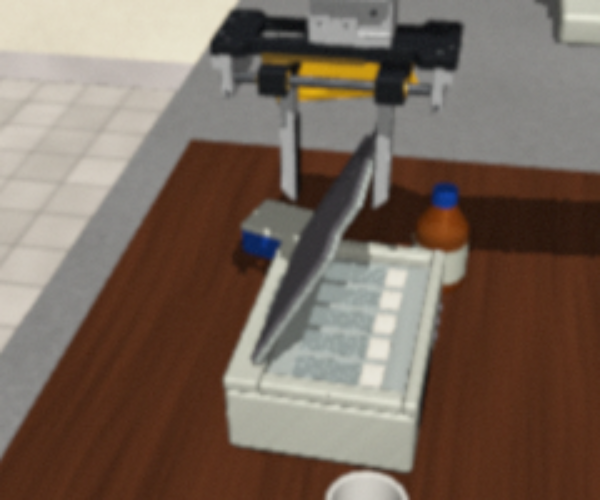

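The cover has tipped and now rests on the front finger at about 1.05 rad: lip at (372,140) in the crop, touching the right finger, with the left finger free. Next I'll plan the lowering.

```bash
cat > plan.py <<'E'
import numpy as np
H=np.array([.668,.092]);h=.0305
def pose(q,a,e):
    L=H+.165*np.array([-np.cos(q),np.sin(q)]);y=np.array([np.cos(a),np.sin(a)]);z=np.array([np.sin(a),-np.cos(a)])
    return L+h*y-e*z
def rows(P0,a0,P1,a1,n,show=True):
    "straight path, per-row tool shift (y,z) and rx; prints averaged constants"
    out=[];
    for i in range(n):
        a=a0+(a1-a0)*i/n; d=(P1-P0)/n
        out.append([d@[np.cos(a),np.sin(a)]/.5, d@[np.sin(a),-np.cos(a)]/.5, -(a1-a0)/n/(np.pi/4)])
    return np.array(out)
E
python3 - <<'E'
from plant import bot
from plan import *
from scipy.optimize import least_squares
s=bot.read_state();j=s["joint_positions"];p=s["tcp_pos"];print(j.round(3),p)
D=[(.246,1.559,.268,.592,.2215),(j[1],j[2],*p)]
def r(v):
    o=[]
    for b,c,x,y,z in D:
        rho=np.sqrt(x*x+y*y-.115**2)
        o+=[v[0]*np.sin(b)+v[1]*np.sin(b+c)-rho, v[0]*np.cos(b)+v[1]*np.cos(b+c)-z-v[2]]
    return o
f=least_squares(r,[.4,.5,0]);print("L1 L2 T-h",f.x,f.fun)
qs=np.array([1.06,.85,.65,.45,.3,.18,.08,0,-.03])
for q in qs:
    t=1-max(q,0)/1.06;print(q,"tilt",round(.9*t,3),pose(q,.9*t,-.013+.011*t).round(4))
E
```

```text
[-0.188  0.173  1.642 -0.     1.327 -0.187] [ 0.61835105 -0.00298362  0.22229489]
L1 L2 T-h [0.42843432 0.5502164  0.06655875] [-5.00938117e-05 -2.10626647e-04  5.23020415e-05  2.10626637e-04]
1.06 tilt 0.0 [0.6178 0.2229]
0.85 tilt 0.178 [0.591  0.2107]
0.65 tilt 0.348 [0.5683 0.194 ]
0.45 tilt 0.518 [0.5492 0.1731]
0.3 tilt 0.645 [0.5378 0.155 ]
0.18 tilt 0.747 [0.5307 0.1394]
0.08 tilt 0.832 [0.5262 0.1258]
0.0 tilt 0.9 [0.5235 0.1146]
-0.03 tilt 0.9 [0.5236 0.1097]
```

```bash
cat > go.py <<'E'
from plan import *
A=.65
P=np.array([.618,.2225]);a=0.
for q in [.92,.78,.64,.5,.38,.27,.17,.09,.03,-.02,-.05]:
    t=1-max(q,0)/1.06; a1=A*t; P1=pose(q,a1,-.013+.015*t)
    m=rows(P,a,P1,a1,10).mean(0).round(4)
    print(q,m.tolist(),"max row dev mm",None,"target",P1.round(4),round(a1,3),"rotvec-angle")
    for _ in range(10):
        P=P+.5*(m[0]*np.array([np.cos(a),np.sin(a)])+m[1]*np.array([np.sin(a),-np.cos(a)])); a-=m[2]*np.pi/4
    print("   end",P.round(4),round(a,3))
E
python3 go.py
```

```text
0.92 [-0.0038, 0.0014, -0.0109] max row dev mm None target [0.5994 0.2149] 0.086 rotvec-angle
   end [0.5993 0.2148] 0.086
0.78 [-0.0036, 0.0016, -0.011] max row dev mm None target [0.5823 0.2043] 0.172 rotvec-angle
   end [0.5824 0.2046] 0.172
0.64 [-0.0036, 0.0019, -0.0109] max row dev mm None target [0.5669 0.1915] 0.258 rotvec-angle
   end [0.5668 0.1916] 0.258
0.5 [-0.0034, 0.0021, -0.0109] max row dev mm None target [0.5536 0.1766] 0.343 rotvec-angle
   end [0.5536 0.1766] 0.343
0.38 [-0.0028, 0.0019, -0.0094] max row dev mm None target [0.544  0.1625] 0.417 rotvec-angle
   end [0.5441 0.1626] 0.417
0.27 [-0.0025, 0.0019, -0.0086] max row dev mm None target [0.5368 0.1486] 0.484 rotvec-angle
   end [0.5369 0.1486] 0.485
0.17 [-0.0022, 0.0018, -0.0078] max row dev mm None target [0.5317 0.1354] 0.546 rotvec-angle
   end [0.5318 0.1354] 0.546
0.09 [-0.0017, 0.0015, -0.0062] max row dev mm None target [0.5285 0.1245] 0.595 rotvec-angle
   end [0.5286 0.1245] 0.595
0.03 [-0.0013, 0.0011, -0.0047] max row dev mm None target [0.5268 0.1162] 0.632 rotvec-angle
   end [0.5265 0.1162] 0.631
-0.02 [-0.001, 0.0012, -0.0024] max row dev mm None target [0.5261 0.1088] 0.65 rotvec-angle
   end [0.526  0.1085] 0.65
-0.05 [-0.0005, 0.0008, 0.0] max row dev mm None target [0.5263 0.1038] 0.65 rotvec-angle
   end [0.5265 0.1038] 0.65
```

arm_command(
  series=[
    [[0,-0.0038,0.0014,-0.0109,0,0],[0,-0.0038,0.0014,-0.0109,0,0],[0,-0.0038,0.0014,-0.0109,0,0],[0,-0.0038,0.0014,-0.0109,0,0],[0,-0.0038,0.0014,-0.0109,0,0],[0,-0.0038,0.0014,-0.0109,0,0],[0,-0.0038,0.0014,-0.0109,0,0],[0,-0.0038,0.0014,-0.0109,0,0],[0,-0.0038,0.0014,-0.0109,0,0],[0,-0.0038,0.0014,-0.0109,0,0]],
  ],
)

```text
t: 7.25
tcp_pos: [0.5995, -0.003, 0.2146]
tcp_rot: [2.178, 2.176, 0.094]
contact_force: [-0.5, 0.1, -0.5]
gripper_width: 0.652
grip_force: 0.3
```

arm_command(
  series=[
    [[0,-0.0036,0.0016,-0.011,0,0],[0,-0.0036,0.0016,-0.011,0,0],[0,-0.0036,0.0016,-0.011,0,0],[0,-0.0036,0.0016,-0.011,0,0],[0,-0.0036,0.0016,-0.011,0,0],[0,-0.0036,0.0016,-0.011,0,0],[0,-0.0036,0.0016,-0.011,0,0],[0,-0.0036,0.0016,-0.011,0,0],[0,-0.0036,0.0016,-0.011,0,0],[0,-0.0036,0.0016,-0.011,0,0]],
  ],
)

```text
t: 8.08
tcp_pos: [0.5827, -0.003, 0.2044]
tcp_rot: [2.132, 2.13, 0.184]
contact_force: [-0.9, -0.2, -0.8]
gripper_width: 0.647
grip_force: 0.3
```

arm_command(
  series=[
    [[0,-0.0036,0.0019,-0.0109,0,0],[0,-0.0036,0.0019,-0.0109,0,0],[0,-0.0036,0.0019,-0.0109,0,0],[0,-0.0036,0.0019,-0.0109,0,0],[0,-0.0036,0.0019,-0.0109,0,0],[0,-0.0036,0.0019,-0.0109,0,0],[0,-0.0036,0.0019,-0.0109,0,0],[0,-0.0036,0.0019,-0.0109,0,0],[0,-0.0036,0.0019,-0.0109,0,0],[0,-0.0036,0.0019,-0.0109,0,0]],
  ],
)

```text
t: 8.92
tcp_pos: [0.5671, -0.003, 0.1914]
tcp_rot: [2.084, 2.083, 0.271]
contact_force: [-0.2, -0.1, -1.1]
gripper_width: 0.648
grip_force: 0.4
```

```bash
python3 - <<'E'
from plant import bot, read_camera
import cv2
b=read_camera("side");cv2.imwrite("pics/s4.png",cv2.resize(b[80:280,200:440,::-1],None,fx=2.5,fy=2.5))
s=bot.read_state();print(s["contact_force"],s["tcp_pos"],s["joint_positions"])
E
```

```text
[-1.18035351  0.20028831 -1.50924925] [ 0.56649444 -0.00287129  0.19079278] [-0.23307502 -0.07134564  1.97239496  0.07027529  0.99086203 -0.2636535 ]
```

View pics/s4.png

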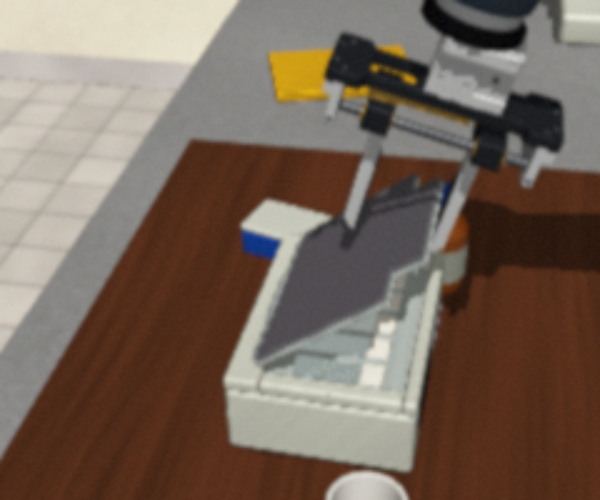

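The lip rests on the front finger near (440,190) in the crop at about 0.64 rad, and the rear finger hangs clear above the skin. I'll continue lowering.

arm_command(
  series=[
    [[0,-0.0034,0.0021,-0.0109,0,0],[0,-0.0034,0.0021,-0.0109,0,0],[0,-0.0034,0.0021,-0.0109,0,0],[0,-0.0034,0.0021,-0.0109,0,0],[0,-0.0034,0.0021,-0.0109,0,0],[0,-0.0034,0.0021,-0.0109,0,0],[0,-0.0034,0.0021,-0.0109,0,0],[0,-0.0034,0.0021,-0.0109,0,0],[0,-0.0034,0.0021,-0.0109,0,0],[0,-0.0034,0.0021,-0.0109,0,0]],
  ],
)

```text
t: 9.8
tcp_pos: [0.554, -0.003, 0.1763]
tcp_rot: [2.035, 2.034, 0.353]
contact_force: [-0.5, -0.6, 0.7]
gripper_width: 0.647
grip_force: 0.4
```

arm_command(
  series=[
    [[0,-0.0028,0.0019,-0.0094,0,0],[0,-0.0028,0.0019,-0.0094,0,0],[0,-0.0028,0.0019,-0.0094,0,0],[0,-0.0028,0.0019,-0.0094,0,0],[0,-0.0028,0.0019,-0.0094,0,0],[0,-0.0028,0.0019,-0.0094,0,0],[0,-0.0028,0.0019,-0.0094,0,0],[0,-0.0028,0.0019,-0.0094,0,0],[0,-0.0028,0.0019,-0.0094,0,0],[0,-0.0028,0.0019,-0.0094,0,0]],
  ],
)

```text
t: 10.63
tcp_pos: [0.5445, -0.003, 0.1624]
tcp_rot: [1.992, 1.99, 0.422]
contact_force: [-0.4, -0.2, -1.2]
gripper_width: 0.647
grip_force: 0.5
```

arm_command(
  series=[
    [[0,-0.0025,0.0019,-0.0086,0,0],[0,-0.0025,0.0019,-0.0086,0,0],[0,-0.0025,0.0019,-0.0086,0,0],[0,-0.0025,0.0019,-0.0086,0,0],[0,-0.0025,0.0019,-0.0086,0,0],[0,-0.0025,0.0019,-0.0086,0,0],[0,-0.0025,0.0019,-0.0086,0,0],[0,-0.0025,0.0019,-0.0086,0,0],[0,-0.0025,0.0019,-0.0086,0,0],[0,-0.0025,0.0019,-0.0086,0,0]],
  ],
)

```text
t: 11.47
tcp_pos: [0.5374, -0.003, 0.1484]
tcp_rot: [1.951, 1.95, 0.482]
contact_force: [0.2, -0.4, -1.8]
gripper_width: 0.652
grip_force: 0.5
```

```bash
python3 - <<'E'
from plant import bot, read_camera
import cv2
b=read_camera("side");cv2.imwrite("pics/s5.png",cv2.resize(b[80:280,200:440,::-1],None,fx=2.5,fy=2.5))
s=bot.read_state();print(s["contact_force"],s["tcp_pos"],s["joint_positions"])
E
```

```text
[-0.81360398 -0.26444005 -0.66950553] [ 0.53682436 -0.00283975  0.14780669] [-0.28197544 -0.20809922  2.22194927  0.20982024  0.6705677  -0.41567411]
```

View pics/s5.png

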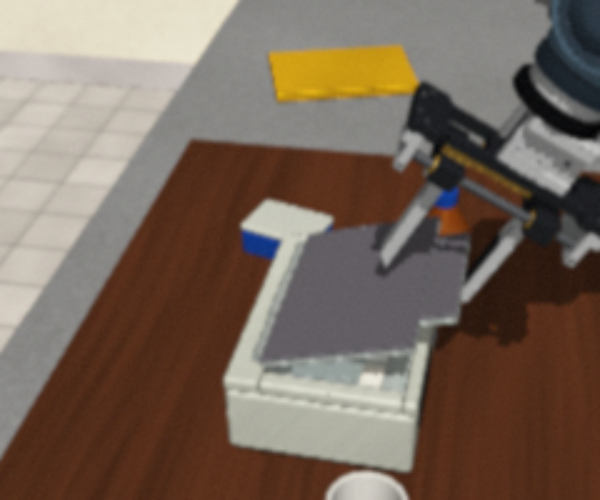

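The lip is still carried on the front finger near (465,275) in the crop at about 0.27 rad, and the other finger clears the skin. Continuing.

arm_command(
  series=[
    [[0,-0.0022,0.0018,-0.0078,0,0],[0,-0.0022,0.0018,-0.0078,0,0],[0,-0.0022,0.0018,-0.0078,0,0],[0,-0.0022,0.0018,-0.0078,0,0],[0,-0.0022,0.0018,-0.0078,0,0],[0,-0.0022,0.0018,-0.0078,0,0],[0,-0.0022,0.0018,-0.0078,0,0],[0,-0.0022,0.0018,-0.0078,0,0],[0,-0.0022,0.0018,-0.0078,0,0],[0,-0.0022,0.0018,-0.0078,0,0]],
  ],
)

```text
t: 12.35
tcp_pos: [0.5323, -0.003, 0.1353]
tcp_rot: [1.913, 1.912, 0.536]
contact_force: [-0.0, -0.2, -1.2]
gripper_width: 0.649
grip_force: 0.6
```

arm_command(
  series=[
    [[0,-0.0017,0.0015,-0.0062,0,0],[0,-0.0017,0.0015,-0.0062,0,0],[0,-0.0017,0.0015,-0.0062,0,0],[0,-0.0017,0.0015,-0.0062,0,0],[0,-0.0017,0.0015,-0.0062,0,0],[0,-0.0017,0.0015,-0.0062,0,0],[0,-0.0017,0.0015,-0.0062,0,0],[0,-0.0017,0.0015,-0.0062,0,0],[0,-0.0017,0.0015,-0.0062,0,0],[0,-0.0017,0.0015,-0.0062,0,0]],
  ],
)

```text
t: 13.18
tcp_pos: [0.5291, -0.0029, 0.1243]
tcp_rot: [1.883, 1.882, 0.577]
contact_force: [0.5, 0.1, -1.4]
gripper_width: 0.653
grip_force: 0.6
```

arm_command(
  series=[
    [[0,-0.0013,0.0011,-0.0047,0,0],[0,-0.0013,0.0011,-0.0047,0,0],[0,-0.0013,0.0011,-0.0047,0,0],[0,-0.0013,0.0011,-0.0047,0,0],[0,-0.0013,0.0011,-0.0047,0,0],[0,-0.0013,0.0011,-0.0047,0,0],[0,-0.0013,0.0011,-0.0047,0,0],[0,-0.0013,0.0011,-0.0047,0,0],[0,-0.0013,0.0011,-0.0047,0,0],[0,-0.0013,0.0011,-0.0047,0,0]],
  ],
)

```text
t: 14.02
tcp_pos: [0.5269, -0.0029, 0.1161]
tcp_rot: [1.86, 1.859, 0.607]
contact_force: [-1.1, 0.3, -1.9]
gripper_width: 0.651
grip_force: 0.6
```

```bash
python3 - <<'E'
from plant import bot, read_camera
import cv2
b=read_camera("side");cv2.imwrite("pics/s6.png",cv2.resize(b[150:270,280:440,::-1],None,fx=4,fy=4))
s=bot.read_state();print(s["contact_force"],s["tcp_pos"],s["joint_positions"],s["grip_force"])
E
```

```text
[-0.73436469 -0.75495585 -2.27787386] [ 0.52664262 -0.00285962  0.11576549] [-0.31553629 -0.23108932  2.35254284  0.43432989  0.44968018 -0.65273712] 0.6381933018565178
```

View pics/s6.png

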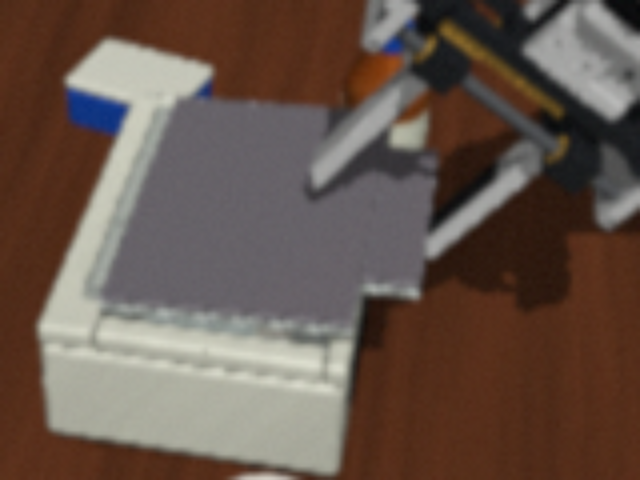

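arm_command(
  series=[
    [[0,-0.0008,0,0,0,0],[0,-0.0008,0,0,0,0],[0,-0.0008,0,0,0,0],[0,-0.0008,0,0,0,0],[0,-0.0008,0,0,0,0],[0,-0.0008,0,0,0,0],[0,-0.0008,0,0,0,0],[0,-0.0008,0,0,0,0],[0,0,0,0,0,0],[0,0,0,0,0,0]],
  ],
)

```text
t: 14.9
tcp_pos: [0.5243, -0.0029, 0.1142]
tcp_rot: [1.86, 1.859, 0.607]
contact_force: [-0.6, -0.5, -2.0]
gripper_width: 0.651
grip_force: 0.7
```

```bash
python3 - <<'E'
from plant import bot, read_camera
import cv2
b=read_camera("side");cv2.imwrite("pics/s7.png",cv2.resize(b[150:270,280:440,::-1],None,fx=4,fy=4))
s=bot.read_state();print(s["contact_force"],s["tcp_pos"],s["grip_force"])
E
```

```text
[-0.66890653 -0.10621275 -1.44572522] [ 0.52427983 -0.00291608  0.11422746] 0.763328829780221
```

View pics/s7.png

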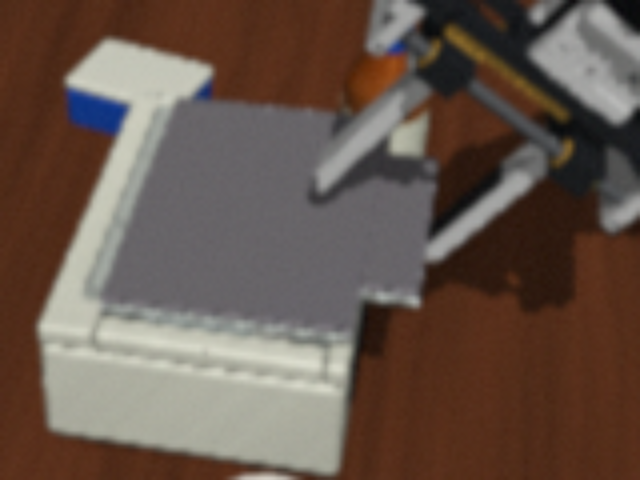

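The cover is slightly lower, nearly level with the rim, and still resting on the finger (about 2 N down). Lowering further in small steps while watching the force.

arm_command(
  series=[
    [[0,-0.0008,0.0006,0,0,0],[0,-0.0008,0.0006,0,0,0],[0,-0.0008,0.0006,0,0,0],[0,-0.0008,0.0006,0,0,0],[0,-0.0008,0.0006,0,0,0],[0,0,0,0,0,0],[0,0,0,0,0,0],[0,0,0,0,0,0]],
  ],
)

```text
t: 15.62
tcp_pos: [0.5239, -0.0031, 0.1122]
tcp_rot: [1.86, 1.858, 0.607]
contact_force: [-0.5, -0.1, -0.5]
gripper_width: 0.646
grip_force: 0.0
```

```bash
cat > f.py <<'E'
from plant import bot, read_camera
import numpy as np
F=[];G=[]
for _ in range(4):
    read_camera("side");s=bot.read_state();F.append(s["contact_force"]);G.append(s["grip_force"])
print(np.mean(F,0).round(2),np.mean(G).round(2),s["tcp_pos"],s["t"])
E
python3 f.py
```

```text
[0.25 0.2  0.14] 0.0 [ 0.52377637 -0.00298702  0.11208517] 15.8167
```

arm_command(
  series=[
    [[0,-0.003,0,0,0,0],[0,-0.003,0,0,0,0],[0,0,-0.008,0,0,0],[0,0,-0.008,0,0,0],[0,0,-0.008,0,0,0],[0,0,-0.008,0,0,0],[0,0,-0.008,0,0,0],[0,0,-0.008,0,0,0],[0,0,-0.008,0,0,0],[0,0,-0.008,0,0,0]],
  ],
)

```text
t: 16.65
tcp_pos: [0.5021, -0.0029, 0.1364]
tcp_rot: [1.86, 1.859, 0.607]
contact_force: [-0.7, 0.1, -0.3]
gripper_width: 0.652
grip_force: 0.0
```

```bash
python3 f.py
```

```text
[-0.19 -0.32  0.34] 0.0 [ 0.50234734 -0.00296501  0.13617097] 16.85
```

arm_command(
  series=[
    [[0,0.0236,-0.0324,0,0,0],[0,0.0236,-0.0324,0,0,0],[0,0.0236,-0.0324,0,0,0],[0,0.0236,-0.0324,0,0,0],[0,0.0236,-0.0324,0,0,0],[0,0.0236,-0.0324,0,0,0],[0,0.0236,-0.0324,0,0,0],[0,0.0236,-0.0324,0,0,0],[0,0,0,0,0,0],[0,0,0,0,0,0]],
  ],
)

```text
t: 17.68
tcp_pos: [0.5023, -0.003, 0.2968]
tcp_rot: [1.859, 1.858, 0.608]
contact_force: [-1.3, -0.1, 0.1]
gripper_width: 0.652
grip_force: 0.0
```

```bash
python3 - <<'E'
from plant import bot, read_camera
import cv2
from h import *
b=read_camera("side");a=read_camera("top")
cv2.imwrite("pics/s8.png",np.vstack([cv2.resize(b[150:270,260:420,::-1],(600,450)),a[130:280:,200:500,::-1].repeat(1,0).copy() if 0 else cv2.resize(a[150:187,250:400,::-1],(600,148))]))
print(bot.read_state()["tcp_pos"])
for y in(.057,-.063):
  for z in(.092,.101): print(y,z,(proj("side",np.array([.503,y,z]))-[260,150])*3.75)
E
```

```text
[ 0.50141647 -0.00270957  0.29420788]
0.057 0.092 [467.81563799 287.20012716]
0.057 0.101 [469.35146064 274.81634022]
-0.063 0.092 [480.00792356 159.02894178]
-0.063 0.101 [481.45990878 147.12822694]
```

View pics/s8.png

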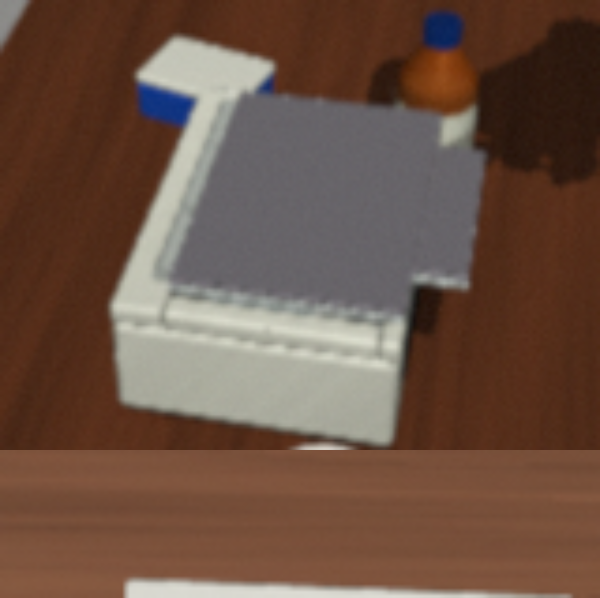

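The cover is shut: the lip corner at (468,276–288) matches the q = 0 prediction of (468,275–287). The bottle and slide box look undisturbed, and the arm is clear.

```bash
python3 -c "
from plant import workorder; print(workorder.sign_off())"
```

```text
the job is handed in; nothing more can be done
None
```

I handed the job in with the warmer cover fully shut in the last image: I caught it on a finger at about 1 rad and lowered it slowly all the way. The arm finished clear, and the bottle and box looked unmoved; the jar was barely in the last view, but the arm never went near it. The sign-off returned no verdict.

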